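# Open the push-to-open glue cupboard in the framing workshop

## Task

Two small grey cupboards with plain plywood doors and no handles stand on the bench; open the wide one. Press its door in near the free edge so that the spring catch lets go and the door pops ajar, then swing the door open to about a right angle and leave it there. Leave the slim cupboard's door shut and do not knock over the white glue bottle.

Things in the scene. Friction and masses are not known exactly. Their poses are not given: they have to be found in the camera images.
- wide_door (a joint): Opening in rad of the wide cupboard's door: 0 shut and latched, 0.45 to 0.8 popped ajar, 1.57 a right angle, stop at 1.75. Plain plywood panel, no handle, 198 wide x 156 high x 12 thick, over the whole cupboard front (200 wide, 160 high, 150 deep). Hinged at its left edge seen from the robot; the free right edge swings towards the robot. Light hinge friction (1 N at 130 mm); stays where left.
- wide_push (a point): Where to press the wide door: on its outer face, 150 mm from the hinge axis, 35 mm below the cupboard's top; it turns with the door. Pressed inwards with 5 to 10 N the door goes in 4 to 5 mm to a stop; when you draw back it springs ajar by itself, leaving a gap of 65 mm or more behind it here, open from above. It cannot be pulled open while latched. x points into the door.
- wide_hinge (a point): Point on the wide door's vertical hinge axis at the height of the cupboard's top (160 mm above the bench), fixed to the cupboard. x points straight into the cupboard, y along the front to the hinge side (left seen from the robot), z up. The shut door lies along -y: mid-plane at x = 0, outer face at x = -6 mm, free edge at y = -193 mm; the cupboard's front rim starts at x = +12 mm.
- slim_door (a joint): Door of the slim cupboard (120 wide, 160 high), otherwise the same kind, with the same catch. The value is its opening angle in rad, 0 shut. To be left shut.
- glue_mid (a point): Centre (half-way up) of the white glue bottle, 42 in diameter and 105 high, standing loose on the bench beside the wide cupboard's free-edge side. z is its upright axis.
Mind the look-alikes: they are no part of the job. Of the things that look like the part that bears glue_mid, take the one that is farthest to the robot's right at the start.

How it is judged:
By the outcome, as a careful person would: the job done as asked, in the order asked, and still so for the second after the job is handed in, with the robot touching nothing.
It also fails if it takes over 42 s, if anything falls off the work surface, if the arm or the gripper's body presses on something with over 40 N, if the wrist force passes 120 N, or if a joint passes its speed limit or range.

## Robot

A 6-joint arm with a two-finger parallel gripper is mounted at the origin on the work surface. World frame = base frame: x ahead of the robot, y to its left, z up, the work surface at z = 0. Lengths are in mm, angles in rad, forces in N, time in s.
With the tool pointing down it reaches from about 350 to 775 mm from the base axis. Payload 7.3 kg.
Tool frame: the origin (TCP) lies between the finger pads; the fingertips stand 14 mm ahead of it and the grasp point (between the pads) lies 5 mm behind it; y points along the fingers, z is the direction in which the jaws open and shut, and the axes are right-handed (so a half turn about y gives the same grasp; the last joint's range is limited). The gripper opens to 92 mm and grips with 3 to 60 N. Pads are 19 mm wide; open, the fingers measure 130 mm over their backs; the gripper's body (75 mm by 190 mm) begins 47 mm behind the grasp point.
Start: joints at [0.965, 0.342, 1.524, -0, 1.275, -0.146], TCP at [232.967, 470.5, 240.741] pointing down, gripper open.
Joint ranges: [-2.53, 2.53], [-0.77, 2.02], [0.04, 2.7], [-1, 4.14], [0.28, 2.66], [-3.11, 3.11]. Speed limits (rad/s): [2.57, 2.57, 3.14, 3.14, 3.14, 3.14].

## Interface

Orientations are given as [roll, pitch, yaw] about the fixed x, y, z axes, in that order (R = Rz(yaw) Ry(pitch) Rx(roll)).
In Python, from plant import bot, vision, order gives the robot as it stands.
- The arm moves only by the tool apply_moves, never from a script. Its argument "rows" is a list of rows, each a list of 3 entries, a list of its own where there are three numbers: the shift along the tool's x, y, z in cm, then the turn about the tool's y in rad, then the finger opening in cm, from 0 to 9.18. A call has 1 to 5 rows; each row is the pose to reach, as a shift and turn from the pose measured when the call began, along the tool's axes at that moment; what a row does not reach only later rows make up. A row lasts 1/8 s, in which the tool goes at most 62.5 mm and 10.7 degrees, less where a joint would pass 70% of its speed; a pose out of reach is approached as far as the arm can. A call with a gripper value outside its range is refused whole. The fingers move at their own pace and stop on an object; the grip force is fixed at half the most. Time passes only in rows, so rows that repeat a pose let the fingers close. It gives the time, the measured TCP pose, the force and the opening at its end, in the units of the state.
- bot.get_obs(): the state, without advancing time (a new reading comes with each control period).
- vision.capture(name): name is "side" or "top" or "wrist"; returns the picture (400x640x3 uint8, red, green, blue); there is no depth.
- vision.camera_info(name): a dict with "mtx" (3x3 intrinsics, pixels), "rvec" (rotation vector, rad) and "tvec" (3), from world to camera coordinates, as OpenCV has them. Camera axes: x right, y down, z forward; pixel columns grow to the right and rows downward; lengths in mm; the calibration is good to about 2 mm. The wrist camera is an equidistant fisheye: a pixel r from the principal point sees the ray r / f radians off the axis. A picture is of the moment at which its call begins: read the wrist's pose just before it. camera_info takes no time and is no camera call; for the wrist camera it gives the pose at the moment of the call.
- order.close_job(): hands the job in, once; it reports no verdict.
The state is a dict: "time": time; "joint_positions": joint angles; "dq": joint speeds; "tau": joint torques, N m; "tool_pos": TCP position; "tcp_rot": TCP orientation; "contact_force": force on the tool from outside, world axes, zero at the start; "moment": the same for the moment, N m; "grip_width": finger opening in mm.
Only numpy, scipy, OpenCV 4.12 (cv2) and the standard library are available. Lean on these libraries where they do the work, as an engineer would, in place of code of your own. Each camera call takes 0.05 s, during which the arm holds its last target.

## Working session

There is one attempt and no reset: what is moved stays moved. The work goes in short steps, Python scripts to look and compute and a tool call to move; the robot and the scene stay as the last step left them, time stands still between calls to the robot, and variables do not carry over. Pictures are saved under pics/ and viewed, and the job is handed in when it is done.

Besides the shell and the picture viewer there is one more tool, called after "Emit:" as name(argument=value, ...) on one line, values as JSON. apply_moves: Moves the arm, as the interface text tells. Its arguments: {"type":"object","properties":{"rows":{"type":"array","items":{"type":"array"}}},"required":["rows"]}

```bash
mkdir -p pics; python3 - <<'E'
from plant import bot, vision, order
import cv2
print(bot.get_obs())
for n in ("side","top","wrist"):
    print(n,vision.camera_info(n))
    cv2.imwrite(f"pics/{n}0.png",vision.capture(n)[:,:,::-1])
E
```

```text
{'time': 0.0, 'joint_positions': array([ 9.64989226e-01,  3.42755748e-01,  1.52506097e+00, -1.18352107e-05,
        1.27541716e+00, -1.46048400e-01]), 'dq': array([ 0.00115534,  0.00106143,  0.00046636,  0.00057695, -0.0018739 ,
        0.00027423]), 'tau': array([ 1.10000976e-03, -4.31248963e+01, -2.44220209e+01,  7.19032134e-02,
        5.61976992e-02, -1.76729714e-04]), 'tool_pos': array([232.72825016, 470.13880717, 240.0124808 ]), 'tcp_rot': array([-1.57242173e+00,  2.27651392e-04, -4.59755432e-01]), 'contact_force': array([ 0.04930193, -0.04615227,  0.51773028]), 'moment': array([ 0.00213724, -0.01237394,  0.01125854]), 'grip_width': 91.94152441526522}
side {'mtx': array([[410.07084806,   0.        , 319.43676842],
       [  0.        , 410.07084806, 194.52125053],
       [  0.        ,   0.        ,   1.        ]]), 'rvec': array([ 2.34845853, -0.62873162,  0.24192326]), 'tvec': array([-530.68824728,  262.51488105,  799.82234504])}
top {'mtx': array([[503.87582376,   0.        , 322.83095624],
       [  0.        , 503.87582376, 198.89348798],
       [  0.        ,   0.        ,   1.        ]]), 'rvec': array([ 2.18415526, -2.15729941,  0.08857466]), 'tvec': array([ -32.35318662,  591.11519691, 1235.34061932])}
wrist {'mtx': array([[309.70691629,   0.        , 324.01182568],
       [  0.        , 309.70691629, 194.55408681],
       [  0.        ,   0.        ,   1.        ]]), 'rvec': array([-2.43263719, -1.5105879 , -0.23887724]), 'tvec': array([-525.02571192,  -39.45585152,  392.03655096])}
```

View pics/side0.png

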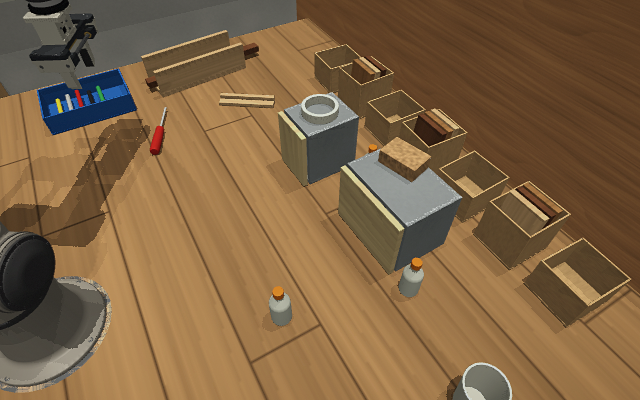

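View pics/top0.png

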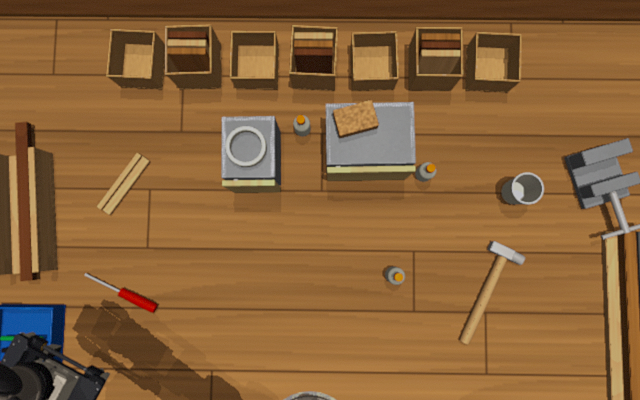

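View pics/wrist0.png

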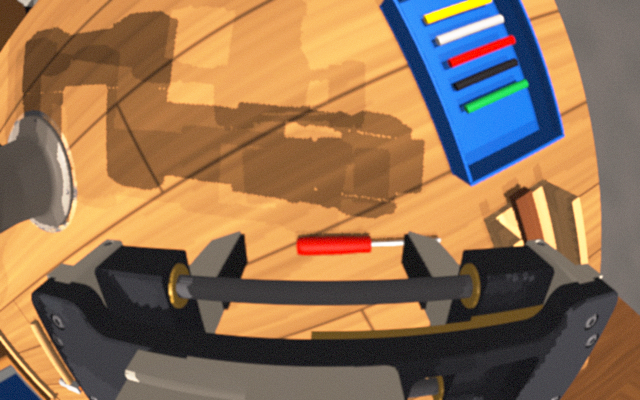

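```bash
cat > h.py <<'E'
import numpy as np, cv2
from plant import bot, vision
def cam(n):
    c=vision.camera_info(n); R=cv2.Rodrigues(c["rvec"])[0]; return c["mtx"],R,c["tvec"]
def ray(n,uv):
    K,R,t=cam(n); d=R.T@np.linalg.inv(K)@np.array([uv[0],uv[1],1.]); return -R.T@t,d
def onz(n,uv,z):
    o,d=ray(n,uv); return o+d*(z-o[2])/d[2]
def tri(u1,u2):
    o1,d1=ray("top",u1);o2,d2=ray("side",u2)
    s=np.linalg.lstsq(np.c_[d1,-d2],o2-o1,rcond=None)[0]
    a=o1+s[0]*d1;b=o2+s[1]*d2; return (a+b)/2,np.linalg.norm(a-b)
def proj(n,p):
    c=vision.camera_info(n); return cv2.projectPoints(np.array([p],float),c["rvec"],c["tvec"],c["mtx"],None)[0].ravel()
E
python3 - <<'E'
from h import *
a=cv2.imread("pics/top0.png")[90:215,300:460]; cv2.imwrite("pics/topc.png",cv2.resize(a,None,fx=5,fy=4.8,interpolation=cv2.INTER_CUBIC)[:600])
a=cv2.imread("pics/side0.png")[130:310,320:480]; cv2.imwrite("pics/sidec.png",cv2.resize(a,None,fx=3.3,fy=3.3,interpolation=cv2.INTER_CUBIC))
E
```

```text
(no output)
```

View pics/topc.png

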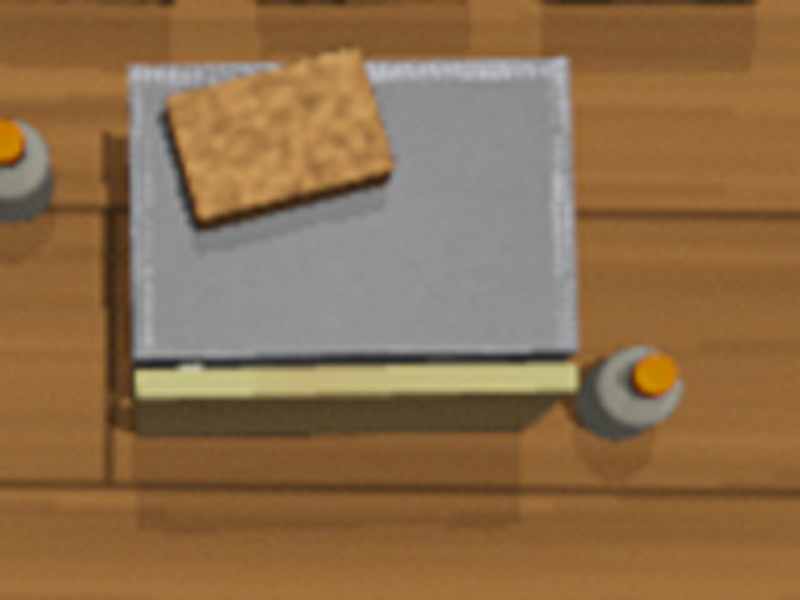

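View pics/sidec.png

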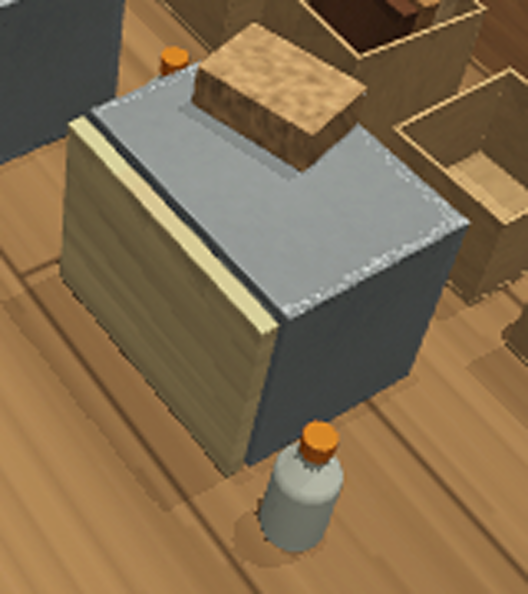

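```bash
python3 - <<'E'
from h import *
P=lambda x,y:(300+x/5,90+y/4.8)
S=lambda x,y:(320+x/3.3,130+y/3.3)
for n,p,z in [("doorFL",(136,398),158),("doorFR",(577,392),158),("doorBL",(136,368),158),("doorBR",(577,362),158),("RL",(130,68),160),("RR",(568,60),160),("FL",(135,358),160),("FR",(577,355),160)]:
    print(n,onz("top",P(*p),z).round(1))
print("side doorFL,FR,FRcup,RRcup")
for p,z in [((68,124),158),((270,332),158),((287,318),160),((468,224),160),((100,110),160)]: print(onz("side",S(*p),z).round(1))
print("doorFR tri",tri(P(577,392),S(270,332)))
print("glue cap",tri(P(655,374),S(320,440)))
print("base", onz("top",P(620,410),0), onz("side",S(290,538),0))
print("cork",tri(P(200,225),S(200,100)),tri(P(392,170),S(312,136)), tri(P(165,100),S(255,25)))
E
```

```text
doorFL [638.4 -35.4 158. ]
doorFR [ 643.6 -233.8  158. ]
doorBL [652.7 -35.2 158. ]
doorBR [ 657.8 -233.9  158. ]
RL [796.1 -30.8 160. ]
RR [ 802. -230.  160.]
FL [657.1 -34.7 160. ]
FR [ 660.8 -233.5  160. ]
side doorFL,FR,FRcup,RRcup
[642.7 -38.  158. ]
[ 653.3 -236.2  158. ]
[ 666.5 -234.2  160. ]
[ 805.3 -232.3  160. ]
[666.4 -39.  160. ]
doorFR tri (array([ 647.05308057, -235.87589593,  161.14358059]), np.float64(9.241575451256393))
glue cap (array([ 663.08512545, -281.95430577,   99.90749288]), np.float64(3.667947926328494))
base [ 657.4422093  -283.42134418    0.        ] [ 658.06064783 -289.73538818    0.        ]
cork (array([723.03837746, -64.99276903, 162.96499369]), np.float64(6.573006157156603)) (array([ 742.54751199, -148.39545194,  192.88494333]), np.float64(5.488196784474371)) (array([774.99272415, -48.36769745, 192.14191323]), np.float64(6.637554279542674))
```

```bash
cat >> h.py <<'E'
def plan(x,y,z,yaw):
    o=bot.get_obs(); p=o["tool_pos"]; r,pi,ps=o["tcp_rot"]
    R=cv2.Rodrigues(np.array([0,0,ps]))[0]@cv2.Rodrigues(np.array([0,pi,0.]))[0]@cv2.Rodrigues(np.array([r,0.,0]))[0]
    print("shift cm",(R.T@(np.array([x,y,z])-p)/10).round(2),"turn",round(ps-yaw,3),"t",o["time"],"pos",p.round(1),"yaw",round(ps,3),"F",o["contact_force"].round(1))
E
python3 - <<'E'
from h import *
plan(580,-190,240,0.03)
K,R,t=cam("wrist");print(-R.T@t, "axis",R[2]); print(onz("top",(396,276),0))
E
```

```text
shift cm [ 6.041e+01  6.000e-02 -4.377e+01] turn -0.49 t 0.15 pos [232.8 470.3 240.3] yaw -0.46 F [-0.4  0.9 -1. ]
[157.72148488 508.22753088 384.48465246] axis [ 0.27765042 -0.13828445 -0.95067747]
[ 401.03831263 -211.61962531    0.        ]
```

Wide cupboard: top (370,140). The slim one at (249,152) is the look-alike. There are three white bottles with orange caps: top (302,124), (396,276) and (427,172). The last is farthest right and beside the free edge, so it is the one to protect; the close crop confirms it stands at about (658,-285).

The push point is at about (644,-191,125) and the hinge at about (646,-41), with a yaw of about 0.03.

Emit:
apply_moves(rows=[[[4, 0, -3], -0.05, 0], [[9, 0, -6.5], -0.15, 0], [[14, 0, -10], -0.25, 0], [[18, 0, -13], -0.35, 0], [[22, 0, -16], -0.49, 0]])

```text
time: 0.78
tool_pos: [359.4, 227.6, 240.3]
tcp_rot: [-1.572, 0.001, 0.034]
contact_force: [0.3, -0.5, -0.3]
grip_width: 46.4
```

```bash
python3 - <<'E'
from h import *
plan(580,-190,240,0.03)
E
```

```text
shift cm [ 20.62   0.06 -42.49] turn 0.004 t 0.775 pos [359.4 227.6 240.3] yaw 0.034 F [ 0.3 -0.5 -0.3]
```

Emit:
apply_moves(rows=[[[2.4, 0, -5], 0, 0], [[4.8, 0, -10], 0, 0], [[7.2, 0, -15], 0, 0], [[9.6, 0, -20], 0, 0], [[12, 0, -25], 0, 0]])

```text
time: 1.4
tool_pos: [488.4, -19.9, 240.4]
tcp_rot: [-1.571, 0.001, 0.034]
contact_force: [0.9, 0.7, 0.9]
grip_width: 0.7
```

Emit:
apply_moves(rows=[[[2, 0, -4], 0, 0], [[4, 0, -8], 0, 0], [[6, 0, -12], 0, 0], [[8, 0, -16], 0, 0], [[8.6, 0, -17.5], 0, 0]])

```text
time: 2.02
tool_pos: [580.7, -194.0, 239.5]
tcp_rot: [-1.571, 0.002, 0.032]
contact_force: [-0.1, 0.5, -1.1]
grip_width: 0.4
```

```bash
python3 - <<'E'
from h import *
plan(595,-190,130,0.03)
cv2.imwrite("pics/top1.png",vision.capture("top")[:,:,::-1])
E
```

```text
shift cm [ 1.46 10.94  0.35] turn 0.002 t 2.025 pos [ 580.7 -194.   239.5] yaw 0.032 F [-0.1  0.5 -1.1]
```

View pics/top1.png

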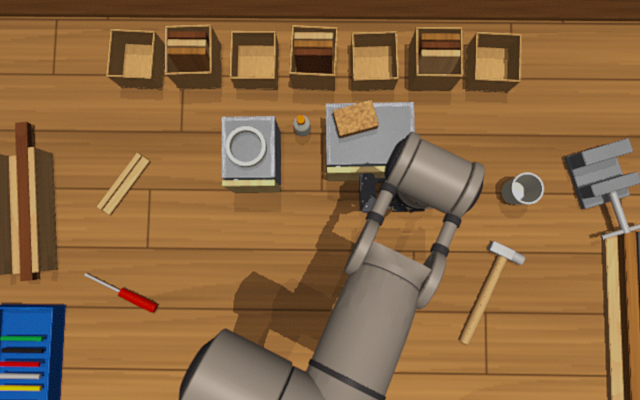

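The arm hovers in front of the wide door, with the wrist at (430,170) and the gripper at (390,190). Next I go down and approach slowly.

Emit:
apply_moves(rows=[[[0.5, 3, 0], 0, 0], [[1, 6, 0.2], 0, 0], [[1.5, 9, 0.3], 0, 0], [[1.5, 11, 0.3], 0, 0], [[1.5, 11, 0.3], 0, 0]])

```text
time: 2.7
tool_pos: [594.3, -189.7, 127.9]
tcp_rot: [-1.57, 0.005, 0.033]
contact_force: [-0.4, -0.4, -0.6]
grip_width: 0.5
```

Emit:
apply_moves(rows=[[[0.8, 0, 0], 0, 0], [[1.6, 0, 0], 0, 0], [[2.4, 0, 0], 0, 0], [[3, 0, 0], 0, 0], [[3, 0, 0], 0, 0]])

```text
time: 3.32
tool_pos: [624.7, -188.6, 127.6]
tcp_rot: [-1.57, 0.005, 0.033]
contact_force: [-0.3, 0.1, -0.4]
grip_width: 0.1
```

Emit:
apply_moves(rows=[[[0.3, 0, 0], 0, 0], [[0.6, 0, 0], 0, 0], [[0.8, 0, 0], 0, 0], [[0.8, 0, 0], 0, 0]])

```text
time: 3.82
tool_pos: [632.7, -188.3, 127.6]
tcp_rot: [-1.57, 0.005, 0.033]
contact_force: [0.4, 0.0, 0.2]
grip_width: 1.1
```

Emit:
apply_moves(rows=[[[0.1, 0, 0], 0, 0], [[0.2, 0, 0], 0, 0], [[0.3, 0, 0], 0, 0], [[0.3, 0, 0], 0, 0]])

```text
time: 4.32
tool_pos: [635.5, -188.3, 127.5]
tcp_rot: [-1.57, 0.006, 0.033]
contact_force: [-3.3, -0.6, 1.7]
grip_width: 0.5
```

Emit:
apply_moves(rows=[[[0.1, 0, 0], 0, 0], [[0.2, 0, 0], 0, 0], [[0.2, 0, 0], 0, 0]])

```text
time: 4.7
tool_pos: [637.6, -188.3, 127.5]
tcp_rot: [-1.57, 0.006, 0.033]
contact_force: [-3.1, -1.2, 1.4]
grip_width: 0.7
```

Emit:
apply_moves(rows=[[[0.1, 0, 0], 0, 0], [[0.2, 0, 0], 0, 0], [[0.2, 0, 0], 0, 0]])

```text
time: 5.08
tool_pos: [638.5, -188.3, 127.5]
tcp_rot: [-1.57, 0.008, 0.033]
contact_force: [-8.1, -1.3, 3.4]
grip_width: 0.5
```

Emit:
apply_moves(rows=[[[0.15, 0, 0], 0, 0], [[0.2, 0, 0], 0, 0]])

```text
time: 5.32
tool_pos: [638.5, -188.3, 127.5]
tcp_rot: [-1.569, 0.013, 0.033]
contact_force: [-13.2, -0.2, 6.2]
grip_width: 0.7
```

Emit:
apply_moves(rows=[[[-2, 0, 0], 0, 0], [[-6, 0, 0], 0, 0], [[-11, 0, 0], 0, 0], [[-16, 0, 0], 0, 0], [[-18, 0, 0], 0, 0]])

```text
time: 5.95
tool_pos: [457.1, -194.1, 130.2]
tcp_rot: [-1.569, 0.012, 0.032]
contact_force: [0.3, -0.1, -0.4]
grip_width: 0.3
```

```bash
python3 - <<'E'
from h import *
for n in("top","side"): cv2.imwrite(f"pics/{n}2.png",vision.capture(n)[:,:,::-1])
E
```

```text
(no output)
```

View pics/top2.png

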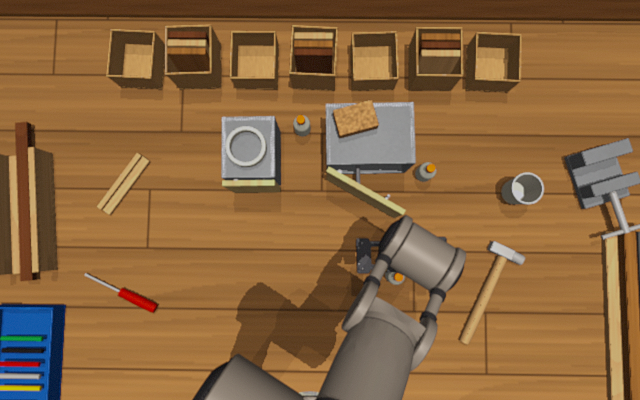

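View pics/side2.png

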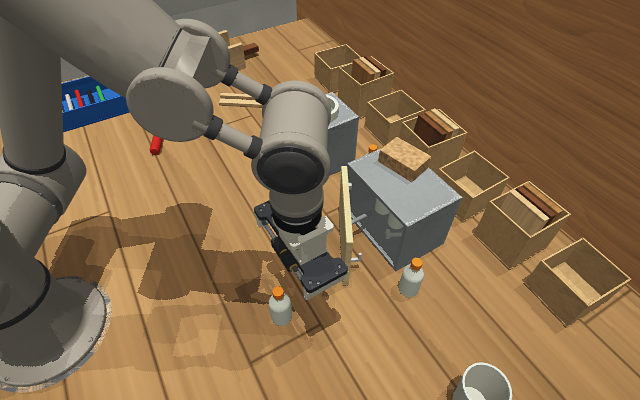

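```bash
python3 - <<'E'
from h import *
a=cv2.imread("pics/top2.png")[140:230,310:450]; cv2.imwrite("pics/c1.png",cv2.resize(a,None,fx=5,fy=5,interpolation=cv2.INTER_CUBIC))
a=cv2.imread("pics/side2.png")[140:300,320:470]; cv2.imwrite("pics/c2.png",cv2.resize(a,None,fx=3.5,fy=3.5,interpolation=cv2.INTER_CUBIC))
E
```

```text
(no output)
```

View pics/c1.png

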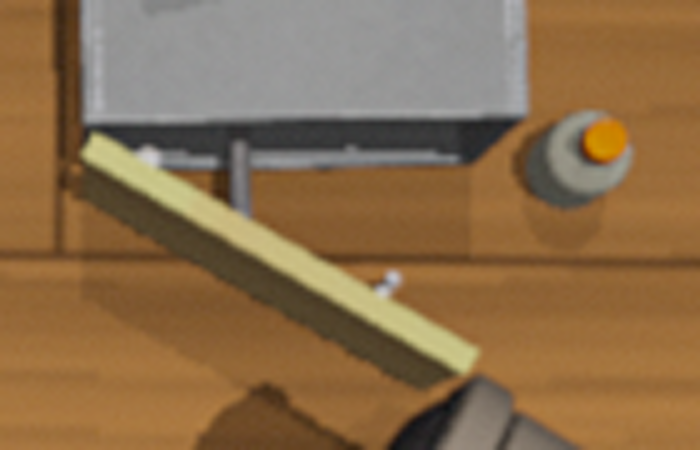

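View pics/c2.png

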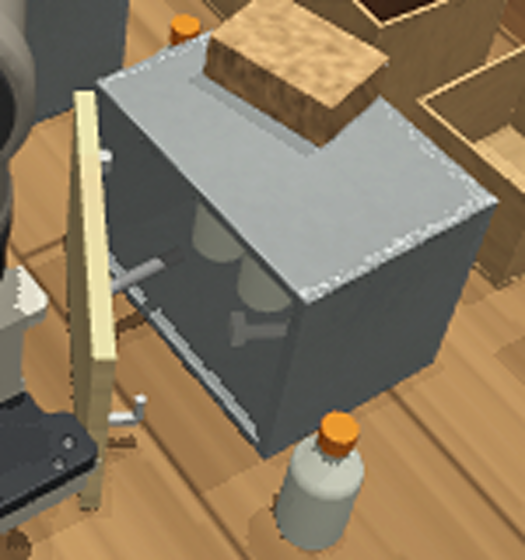

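```bash
python3 - <<'E'
from h import *
P=lambda x,y:(310+x/5,140+y/5)
a,b,c,d=[onz("top",P(*p),158) for p in [(83,150),(467,377),(480,352),(97,132)]]
print(a,b,c,d)
v=(b-a)+(c-d); th=np.arctan2(-v[0],-v[1])+0.03; print("theta",th)
H=np.array([646.2,-41]); t=th-0.03
u=np.array([-np.sin(t),-np.cos(t)]); n=np.array([np.cos(t),-np.sin(t)]) # n: towards cupboard side
print("free edge pred",H+193*u-6*n,H+193*u+6*n)
for r,g in [(150,30),(130,30),(140,35)]: print(r,g,H+r*u+g*n, "yaw",-t)
plan(560,-215,240,-0.4)
E
```

```text
[645.05570151 -33.95966496 158.        ] [ 544.69805669 -206.6876669   158.        ] [ 555.95848319 -212.50979532  158.        ] [653.32481354 -40.1763657  158.        ]
theta 0.5503381634317704
free edge pred [ 545.03959357 -205.47362151] [ 555.45140681 -211.4397044 ]
150 30 [ 597.65349698 -186.06287273] yaw -0.5203381634317704
130 30 [ 607.59696846 -168.70985066] yaw -0.5203381634317704
140 35 [ 606.96348824 -179.87222957] yaw -0.5203381634317704
shift cm [ 10.01 -11.09  -2.37] turn 0.432 t 6.05 pos [ 457.8 -194.3  130.4] yaw 0.032 F [ 0.2  0.5 -0.2]
```

The door has popped ajar to about 0.55 rad: hinge end at top (327,170), free edge at (404,213). The bottle at (427,172) still stands. Now I raise the tool, cross over the door and come down behind it at about (598,-187).

Emit:
apply_moves(rows=[[[0, -4, 0], 0, 0], [[0, -8, 0], 0.1, 0], [[0, -11, 0], 0.25, 0], [[3, -11, 0], 0.4, 0], [[6, -11, 0], 0.53, 0]])

```text
time: 6.68
tool_pos: [521.6, -192.6, 240.6]
tcp_rot: [-1.575, 0.008, -0.503]
contact_force: [-0.8, -0.1, 0.1]
grip_width: 0.3
```

```bash
python3 - <<'E'
from h import *
plan(598,-187,240,-0.5)
E
```

```text
shift cm [ 6.42 -0.    4.17] turn -0.003 t 6.675 pos [ 521.6 -192.6  240.6] yaw -0.503 F [-0.8 -0.1  0.1]
```

Emit:
apply_moves(rows=[[[2, 0, 1.4], 0, 0], [[4.2, 0, 2.8], 0, 0], [[6.4, 0, 4.2], 0, 0], [[6.4, 0, 4.2], 0, 0], [[6.4, 3, 4.2], 0, 0]])

```text
time: 7.3
tool_pos: [599.4, -186.9, 211.7]
tcp_rot: [-1.574, 0.002, -0.502]
contact_force: [0.6, 0.2, -0.3]
grip_width: 0.6
```

```bash
python3 - <<'E'
from h import *
plan(598,-187,134,-0.5)
for n in("top","side"): cv2.imwrite(f"pics/{n}3.png",vision.capture(n)[:,:,::-1])
E
```

```text
shift cm [-0.1   7.77 -0.05] turn -0.002 t 7.3 pos [ 599.4 -186.9  211.7] yaw -0.502 F [ 0.6  0.2 -0.3]
```

View pics/side3.png

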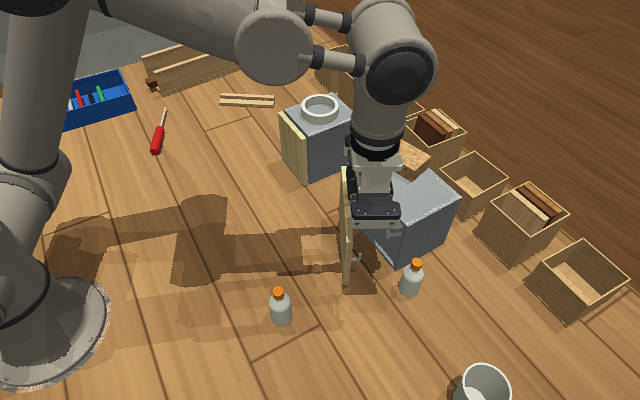

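The door's free edge is at side (346,285), and the gripper is behind it, over the gap, at (375,215). The bottle at (411,280) is upright. Going down.

Emit:
apply_moves(rows=[[[0, 2, 0], 0, 0], [[0, 4, 0], 0, 0], [[0, 6, 0], 0, 0], [[0, 7.8, 0], 0, 0], [[0, 7.8, 0], 0, 0]])

```text
time: 8.02
tool_pos: [594.6, -185.5, 128.7]
tcp_rot: [-1.575, 0.015, -0.503]
contact_force: [-0.4, 0.4, 0.4]
grip_width: 0.5
```

```bash
python3 - <<'E'
from h import *
H=np.array([646.2,-41])
# tool at r along door, g=15.5 behind mid plane (contact)
for th in [0.55,0.75,0.95,1.15,1.35,1.57]:
    t=th-0.03
    u=np.array([-np.sin(t),-np.cos(t)]); n=np.array([np.cos(t),-np.sin(t)])
    p=H+145*u+15.5*n; print(th,end=" "); plan(p[0],p[1],134,-t)
E
```

```text
0.55 shift cm [-1.15 -0.52  0.62] turn 0.017 t 8.025 pos [ 594.6 -185.5  128.7] yaw -0.503 F [-0.4  0.4  0.4]
0.75 shift cm [-4.06 -0.47  0.65] turn 0.217 t 8.025 pos [ 594.6 -185.5  128.7] yaw -0.503 F [-0.4  0.4  0.4]
0.95 shift cm [-6.91 -0.43  1.26] turn 0.417 t 8.025 pos [ 594.6 -185.5  128.7] yaw -0.503 F [-0.4  0.4  0.4]
1.15 shift cm [-9.58 -0.4   2.43] turn 0.617 t 8.025 pos [ 594.6 -185.5  128.7] yaw -0.503 F [-0.4  0.4  0.4]
1.35 shift cm [-11.96  -0.37   4.1 ] turn 0.817 t 8.025 pos [ 594.6 -185.5  128.7] yaw -0.503 F [-0.4  0.4  0.4]
1.57 shift cm [-14.15  -0.34   6.44] turn 1.037 t 8.025 pos [ 594.6 -185.5  128.7] yaw -0.503 F [-0.4  0.4  0.4]
```

Emit:
apply_moves(rows=[[[-1.1, -0.4, 0.6], 0, 0], [[-2.6, -0.4, 0.6], 0.12, 0], [[-4.1, -0.4, 0.65], 0.22, 0], [[-5.5, -0.4, 0.9], 0.32, 0], [[-6.9, -0.4, 1.3], 0.42, 0]])

```text
time: 8.65
tool_pos: [540.6, -140.6, 135.5]
tcp_rot: [-1.58, 0.009, -0.926]
contact_force: [1.5, -0.7, -0.8]
grip_width: 0.6
```

```bash
cat > q.py <<'E'
from h import *
H=np.array([646.2,-41])
for th in [0.95,1.05,1.15,1.25,1.35,1.45,1.5,1.57]:
    t=th-0.03
    u=np.array([-np.sin(t),-np.cos(t)]); n=np.array([np.cos(t),-np.sin(t)])
    p=H+145*u+15.5*n; print(th,end=" "); plan(p[0],p[1],134,-t)
E
python3 q.py
```

```text
0.95 shift cm [ 0.03  0.15 -0.06] turn -0.006 t 8.65 pos [ 540.6 -140.6  135.5] yaw -0.926 F [ 1.5 -0.7 -0.8]
1.05 shift cm [-1.42  0.17 -0.15] turn 0.094 t 8.65 pos [ 540.6 -140.6  135.5] yaw -0.926 F [ 1.5 -0.7 -0.8]
1.15 shift cm [-2.88  0.18 -0.1 ] turn 0.194 t 8.65 pos [ 540.6 -140.6  135.5] yaw -0.926 F [ 1.5 -0.7 -0.8]
1.25 shift cm [-4.32  0.19  0.1 ] turn 0.294 t 8.65 pos [ 540.6 -140.6  135.5] yaw -0.926 F [ 1.5 -0.7 -0.8]
1.35 shift cm [-5.74  0.2   0.45] turn 0.394 t 8.65 pos [ 540.6 -140.6  135.5] yaw -0.926 F [ 1.5 -0.7 -0.8]
1.45 shift cm [-7.12  0.21  0.93] turn 0.494 t 8.65 pos [ 540.6 -140.6  135.5] yaw -0.926 F [ 1.5 -0.7 -0.8]
1.5 shift cm [-7.78  0.22  1.22] turn 0.544 t 8.65 pos [ 540.6 -140.6  135.5] yaw -0.926 F [ 1.5 -0.7 -0.8]
1.57 shift cm [-8.69  0.22  1.69] turn 0.614 t 8.65 pos [ 540.6 -140.6  135.5] yaw -0.926 F [ 1.5 -0.7 -0.8]
```

Emit:
apply_moves(rows=[[[-1.2, 0.1, -0.1], 0.08, 0], [[-2.5, 0.1, -0.1], 0.17, 0], [[-3.8, 0.1, 0], 0.26, 0], [[-4.8, 0.1, 0.2], 0.33, 0], [[-5.7, 0.1, 0.45], 0.39, 0]])

```text
time: 9.28
tool_pos: [510.0, -91.9, 136.9]
tcp_rot: [-1.58, 0.003, -1.318]
contact_force: [0.2, -0.3, -1.0]
grip_width: 0.7
```

```bash
python3 q.py | tail -4; python3 - <<'E'
from h import *
for n in("top","side"): cv2.imwrite(f"pics/{n}4.png",vision.capture(n)[:,:,::-1])
E
```

```text
1.35 shift cm [ 0.    0.29 -0.04] turn 0.002 t 9.275 pos [510.  -91.9 136.9] yaw -1.318 F [ 0.2 -0.3 -1. ]
1.45 shift cm [-1.45  0.29 -0.12] turn 0.102 t 9.275 pos [510.  -91.9 136.9] yaw -1.318 F [ 0.2 -0.3 -1. ]
1.5 shift cm [-2.18  0.29 -0.1 ] turn 0.152 t 9.275 pos [510.  -91.9 136.9] yaw -1.318 F [ 0.2 -0.3 -1. ]
1.57 shift cm [-3.2   0.3  -0.02] turn 0.222 t 9.275 pos [510.  -91.9 136.9] yaw -1.318 F [ 0.2 -0.3 -1. ]
```

View pics/top4.png

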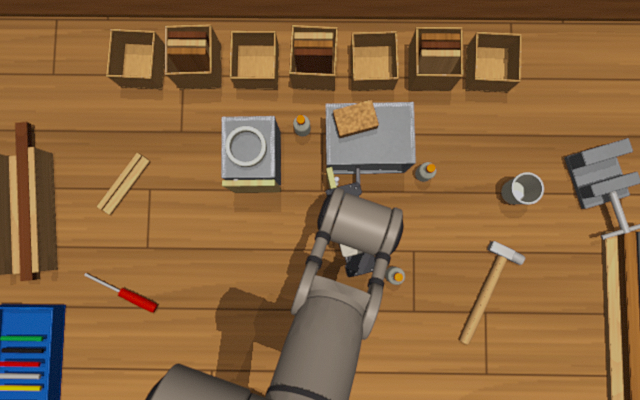

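View pics/side4.png

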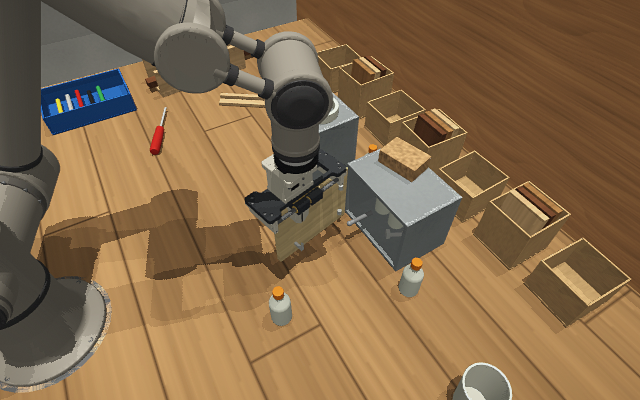

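The gripper is moving the door, with the panel at side (310,230), now at about 1.37 rad. All bottles stand.

Emit:
apply_moves(rows=[[[-0.9, 0, -0.1], 0.06, 0], [[-1.7, 0, -0.1], 0.12, 0], [[-2.4, 0, -0.1], 0.17, 0], [[-2.9, 0, 0], 0.2, 0], [[-3, 0, 0], 0.21, 0]])

```text
time: 10.0
tool_pos: [502.6, -62.4, 137.7]
tcp_rot: [-1.58, 0.001, -1.524]
contact_force: [0.1, -1.1, 0.2]
grip_width: 0.6
```

Emit:
apply_moves(rows=[[[1, 0, 0], 0, 0], [[3, 0, 0], 0, 0], [[4, -2, 0], 0, 0], [[4, -7, 0], 0, 0], [[4, -11, 0], 0, 0]])

```text
time: 10.62
tool_pos: [505.6, -104.3, 249.3]
tcp_rot: [-1.579, 0.001, -1.525]
contact_force: [0.2, 0.7, 0.5]
grip_width: 0.4
```

```bash
python3 - <<'E'
from h import *
plan(380,-300,240,-1.5)
for n in("top","side"): cv2.imwrite(f"pics/{n}5.png",vision.capture(n)[:,:,::-1])
E
```

```text
shift cm [ 18.98   1.02 -13.43] turn -0.025 t 10.625 pos [ 505.6 -104.3  249.3] yaw -1.525 F [0.2 0.7 0.5]
```

View pics/side5.png

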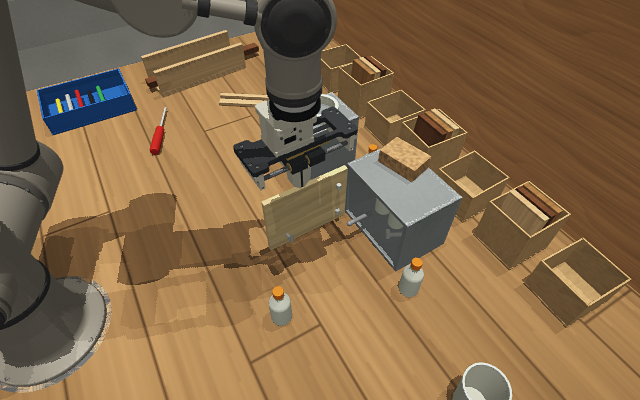

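The tool is clear above. Moving aside to measure the door angle from the top view.

Emit:
apply_moves(rows=[[[4, 0, 0], 0, 0], [[8, 0, 0], 0, 0], [[12, 0, 0], 0, 0], [[16, 0, 0], 0, 0], [[20, 0, 0], 0, 0]])

```text
time: 11.35
tool_pos: [515.8, -306.9, 251.5]
tcp_rot: [-1.573, -0.001, -1.525]
contact_force: [1.4, -0.4, -0.3]
grip_width: 0.3
```

```bash
python3 - <<'E'
from h import *
im=vision.capture("top")[:,:,::-1]
cv2.imwrite("pics/top6.png",cv2.resize(im[90:290,210:450],None,fx=3,fy=3,interpolation=cv2.INTER_CUBIC))
cv2.imwrite("pics/side6.png",vision.capture("side")[:,:,::-1])
E
```

```text
(no output)
```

View pics/top6.png

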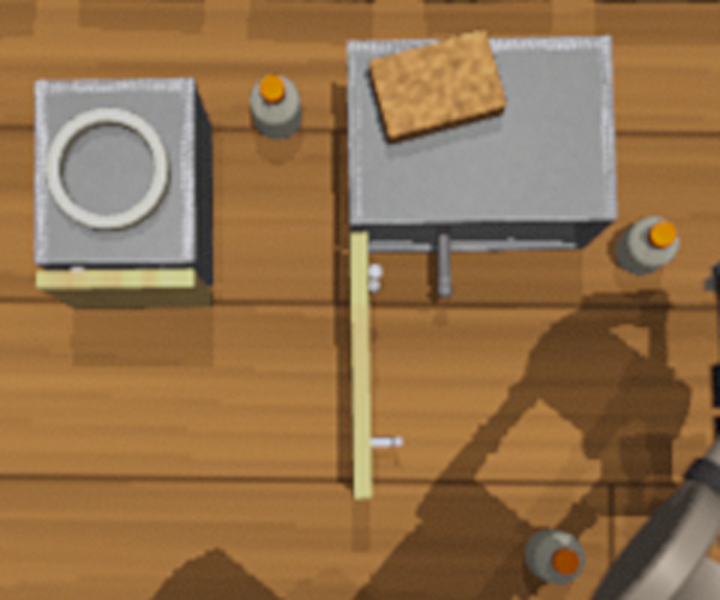

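View pics/side6.png

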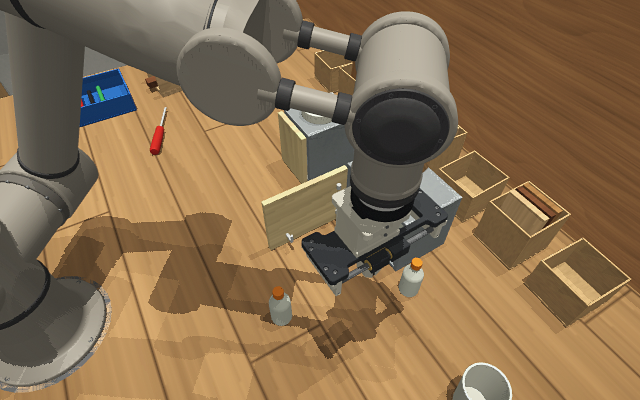

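```bash
python3 - <<'E'
from h import *
P=lambda x,y:(210+x/3,90+y/3)
q=[onz("top",P(*p),158) for p in [(350,233),(354,498),(367,233),(372,498),(347,45),(352,220),(611,40),(615,217)]]
f=lambda a,b:np.arctan2((b-a)[1],(b-a)[0])
d=[f(q[1],q[0]),f(q[3],q[2])]; c=[f(q[5],q[4]),f(q[7],q[6])]
print("door dir",d,"cup side dir",c,"theta",np.pi/2-(np.mean(c)-0)+0+np.mean(d)*1-0)
from plant import order
print(bot.get_obs()["contact_force"], bot.get_obs()["time"], abs(bot.get_obs()["dq"]).max())
E
```

```text
door dir [np.float64(0.027011135737829543), np.float64(0.029728009944268562)] cup side dir [np.float64(0.04020801723754218), np.float64(0.01855140089850181)] theta 1.5697861905679238
[ 1.01855208  0.15915668 -0.64076804] 11.45 0.0549696386440943
```

The door measures 1.57 rad. The slim door is shut, with its edge at crop (115,277), and the bottle at crop (645,245) is upright. The robot is clear of everything, so I am handing in.

```bash
python3 -c "
from plant import order
print(order.close_job())"
```

```text
the job is handed in; nothing more can be done
None
```

The wide cupboard's door is open at about a right angle, and the job was handed in at about 11.5 s. I pressed the door in near its free edge, with 13 N sideways at the stop, slightly above the stated 5 to 10 N. The catch let go and the door sprang ajar to about 0.55 rad. I then lowered the closed fingers behind it and swung it open.

**Last checks (top and side pictures, arm drawn clear):**
- **Wide door:** it measures about 1.57 rad from the top view, matching the cupboard's sides to about 0.01 rad.
- **Slim door:** shut.
- **Bottles:** all three white bottles are upright, including the one beside the free edge.
- **Robot:** it touched nothing, hovering with the fingertips about 237 mm above the bench.

No check failed. Early on, the top and side views disagreed by up to 10 mm on where the door's front stood. I settled that by approaching slowly until contact.

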